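Pull the sprung gauge out to its length mark

TASK

Lift the telescoping pull gauge (the one with the cylindrical knob on a thin rod) by its knob out of its upright holder, bring its neck all the way into the slot of the forked steel anchor so that its foot disc is caught under the fork, then pull the knob straight up until the dark mark ring on the rod stands at the mouth of the barrel, 40 mm of pull, never running the rod out to its stop. Finish while still gripping the knob and holding the rod steadily at the mark against its spring, upright. Leave the ball-headed rod, ring gauge, short spring and loupe undisturbed.

Things in the scene. Friction and masses are not known exactly. Their poses are not given: they have to be found in the camera images.
- gauge: Pull gauge, loose, about 170 g, round, upright in holder_a at the start. Origin: centre of its underside; z runs up its length. Steel foot disc 32 mm across, z 0 to 7 mm; neck 12 mm across, z 7 to 27 mm; aluminium barrel 24 mm across, z 27 to 107 mm; then the thin rod and the knob. Hung by the knob with the foot free, the rod stays in.
- pull_rod (a joint): How far the sprung rod is pulled out of the barrel, in m: 0 fully in, 0.040 at the mark (the middle of the dark 4 mm wide ring round the rod is then level with the barrel's mouth), 0.060 at its hard stop. The spring needs about 3.4 N to start and 170 N/m more, so about 10 N at the mark.
- knob (a point): Centre of the knurled knob of the rod, a cylinder 28 mm across and 24 mm high, on the axis of the gauge. 134 mm above the gauge's origin with the rod in; bare rod 10 mm across for 15 mm below the knob.
- foot (a point): Centre of the top face of the gauge's foot disc (7 mm above the gauge's origin), where the neck begins.
- holder_a: The upright aluminium tube fixed to the worktop that holds the gauge: 46 mm outside, 38 mm inside, 80 mm high, floor 5 mm thick. Origin: centre of its underside.
- holder_b: An identical fixed tube that holds the ball-headed rod. Origin: centre of its underside. The two holders may stand either way round.
- setting_rod: Plain solid steel rod 14 mm across with a ball head 26 mm across, 143 mm long, loose in holder_b; to be left alone. Origin: centre of its underside.
- anchor: Fixed steel anchor. Origin: centre of the underside of its 90 x 70 x 8 mm base; z up. A level fork plate, z 50 to 56 mm, 60 mm wide, is carried by a wall on the +x side. Its slot, 18 mm wide, runs along the anchor's x axis, opens to the anchor's -x, straight from x = -29 mm to the inner end at x = +9 mm; flared mouth to x = -45 mm. Nothing higher than 59 mm; 38 mm clear under the fork.
- seat (a point): Point in the slot near its inner end, at the level of the underside of the fork plate (50 mm above the worktop), straight above the anchor's origin; axes as the anchor. With the gauge fully in, its axis stands here, at most 3 mm farther in; when pulled, the foot's top face bears on the fork's underside here.
- ring_gauge: Loose bright ring 44 mm across, 14 mm high, a bystander. Origin: underside.
- short_spring: Loose short dark coil spring 36 mm across, 19 mm high, a bystander. Origin: underside.
- loupe: Loose black eye loupe 45 mm across, 49 mm high, a bystander. Origin: underside.
Mind the look-alikes: they are no part of the job. What is shaped like the holder_a but pink is not meant.

How it is judged:
On the way, in this order (a step that is already met when the one before it is completed fails the run):
1. the gauge is lifted clear of its holder by the fingers (z of gauge in the frame of holder_a above 0.082 m and contact force between the fingers and gauge above 1 N), for 0.1 s.
2. the neck is in the slot up to its inner end (within 12 mm), the foot disc under the fork plate, the rod not yet at the mark (horizontal distance between foot and seat below 0.012 m and z of foot in the frame of seat below 0.003 m and value of joint pull_rod below 0.03 m), for 0.1 s.
At the end, for the whole second after the job is handed in: The gauge's foot disc is caught under the fork at the inner end of the slot (within 12 mm of the seat point), the gauge upright within 0.15 rad, the fingers hold its rod out at 40 mm plus or minus 5 mm, at rest, the foot bearing on the fork with more than 4 N (value of joint pull_rod between 0.035 and 0.045 m and velocity of joint pull_rod between -0.01 and 0.01 m/s and horizontal distance between foot and seat below 0.012 m and z of foot in the frame of seat between -0.008 and 0.003 m and angle between gauge's own z axis and vertical below 0.15 rad and contact force between gauge and anchor above 4 N and contact force between the fingers and gauge above 4 N); the arm keeps its last pose, push and grip.
It fails at once if the rod is run out to its stop (pull beyond 57 mm) (value of joint pull_rod above 0.057 m).
It fails at once if the ball-headed rod is disturbed (moved more than 20 mm) (distance of setting_rod from where it was at the start of the episode above 0.02 m).
It fails at once if a bystander (ring gauge, short spring, loupe) is moved more than 20 mm (distance of any of ring_gauge, short_spring, loupe from where it was at the start of the episode above 0.02 m).
It also fails if it takes over 48 s, if anything falls off the work surface, if the arm or the gripper's body presses on something with over 40 N, if the wrist force passes 120 N, or if a joint passes its speed limit or range.

ROBOT

A 6-joint arm with a two-finger parallel gripper is mounted at the origin on a cart in front of the work surface, level with it; the furniture and walls round the work are solid. World frame = base frame: x ahead of the robot, y to its left, z up, the work surface at z = 0. Lengths are in m, angles in rad, forces in N, time in s.
With the tool pointing down it reaches from about 0.35 to 0.775 m from the base axis. Payload 5.5 kg.
Tool frame: the origin (TCP) lies on the centre line of the jaws, within the pads' length; the fingertips stand 11 mm ahead of it and the grasp point (between the pads) lies 8 mm behind it (env.tip_extent is the distance from the TCP to the fingertips, in m); z points along the fingers, y is the line along which they close (so a half turn about z gives the same grasp; the last joint's range is limited). The gripper opens to 85 mm and grips with 20 to 120 N. Pads are 22 mm wide; open, the fingers measure 114 mm over their backs; the gripper's body (76 mm by 85 mm) begins 54 mm behind the grasp point. The pads swing forward as they close: fully open they stand 13 mm farther back than shut.
Start: joints at [-1.425, 0.313, 0.046, 1.304, 0, 1.431], TCP at [0.162, -0.552, 0.242] pointing down, gripper open.
Joint ranges: [-2.76, 2.76], [-0.86, 1.69], [-1.03, 1.26], [-2.2, 2.34], [-1.47, 1.5], [-3.14, 3.14]. Speed limits (rad/s): [2.57, 2.57, 3.14, 3.14, 3.14, 3.14].

INTERFACE

Orientations are given as a unit quaternion [w, x, y, z].
In Python, from workcell import env gives the robot as it stands.
- The arm moves only by the shell command python3 -m jog 'ROWS' [FORCE]. ROWS is JSON, a list of rows, each a list of 5 numbers: the gripper's target within -1 to 1 (shut at 1, half-way at 0, fully open at -1), then the shift along the tool's x, y, z in m, then the turn about the tool's z in degrees. In form: [[fingers, tx, ty, tz, turn], ...]. A call has 1 to 5 rows; each row shifts and turns the commanded pose from where the row before left it, along the tool's axes as they then stand; what a row does not reach is not made up. A row lasts 1/12 s, in which the tool goes at most 41.7 mm and 7.16 degrees, less where a joint would pass 70% of its speed; a pose out of reach is approached as far as the arm can. A call is refused whole if a number of a shift passes 0.0417 or a number of a turn 7.16, either way. A call with a gripper value outside its range is refused whole. The fingers move at their own pace and stop on an object; FORCE is the grip in N (left out, the last holds). Time passes only in rows, so rows that do not move let the fingers close. It gives the time, the measured TCP pose, the force, the opening and the grip force at its end, in the units of the state.
- env.get_state(): the state, without advancing time (a new reading comes with each control period).
- env.read_camera(name): name is "side" or "top"; returns a dict with "img" (480x640x3 uint8, red, green, blue), "fov_y" (degrees; the focal length in pixels is half the picture's height over the tangent of half this angle, whatever the lens; pixels are square), "cx", "cy" (the principal point, pixels), "T" (4x4, takes a point from camera to world coordinates). Camera axes: x right, y up, looking along -z (the intrinsics and any distortion apply to the point x, -y, -z); pixel columns grow to the right and rows downward; lengths in m; the calibration is good to about 2 mm. A picture is of the moment at which its call begins. There is no depth.
- env.hand_in(): hands the job in; it is judged then, once.
The state is a dict: "clock": time; "joint_pos": joint angles; "qvel": joint speeds; "tau": joint torques, N m; "tcp_pos": TCP position; "orientation": TCP orientation; "wrist_force": force on the tool from outside, world axes, zero at the start; "ft_torque": the same for the moment, N m; "finger_gap": finger opening in m; "grip_force": force on a finger pad.
Only numpy, scipy, OpenCV 4.12 (cv2) and the standard library are available. Lean on these libraries where they do the work, as an engineer would, in place of code of your own. Each camera call takes 0.05 s, during which the arm holds its last target. There are 200 camera calls.

## Working session

There is one attempt and no reset: what is moved stays moved. The work goes in short steps, Python scripts to look and compute and a shell command to move; the robot and the scene stay as the last step left them, time stands still between calls to the robot, and variables do not carry over. Pictures are saved under pics/ and viewed, at most 13 in all, crops included, and the job is handed in when it is done.

```bash
mkdir -p pics; ls; cat > h.py <<'E'
import numpy as np, cv2
from workcell import env
def cam(n):
    c=env.read_camera(n); return c
def save(c,f): cv2.imwrite('pics/'+f,c['img'][:,:,::-1])
def f(c): return 240/np.tan(np.radians(c['fov_y'])/2)
def pix2plane(c,u,v,z):
    T=c['T']; F=f(c); d=np.array([(u-c['cx'])/F,-(v-c['cy'])/F,-1])
    d=T[:3,:3]@d; o=T[:3,3]; return o+d*(z-o[2])/d[2]
def proj(c,p):
    T=c['T']; q=T[:3,:3].T@(np.array(p)-T[:3,3]); F=f(c)
    return c['cx']+F*q[0]/-q[2], c['cy']-F*q[1]/-q[2]
E
python3 - <<'E'
from h import *
for n in('side','top'):
    c=cam(n);save(c,n+'0.png');print(n,{k:(np.round(v,3).tolist() if k=='T' else v) for k,v in c.items() if k!='img'})
print(env.get_state())
E
```

```text
pics
side {'fov_y': 45.55276448611258, 'cx': 329.9741770742771, 'cy': 232.1271743050898, 'T': [[-0.999, -0.023, 0.04, 0.557], [0.045, -0.639, 0.768, 0.976], [0.007, 0.769, 0.639, 0.88], [0.0, 0.0, 0.0, 1.0]]}
top {'fov_y': 45.48450087253545, 'cx': 322.18693603183596, 'cy': 238.05388899345525, 'T': [[0.006, 0.979, -0.206, 0.299], [-1.0, 0.005, -0.005, 0.051], [-0.004, 0.206, 0.979, 1.139], [0.0, 0.0, 0.0, 1.0]]}
{'clock': 0.1, 'joint_pos': array([-1.42458781e+00,  3.13935491e-01,  4.51115436e-02,  1.30360437e+00,
       -6.57160649e-06,  1.43119337e+00]), 'qvel': array([-2.16292510e-03, -1.52061091e-03,  3.02175484e-03,  4.30703753e-04,
       -9.05977747e-05,  1.68605168e-03]), 'tau': array([ 3.06867565e-03, -4.81725419e+01,  2.99244350e+01,  1.28031711e-02,
       -6.83145026e-05,  7.52338565e-06]), 'tcp_pos': array([ 0.16203726, -0.55124806,  0.24149998]), 'orientation': array([-8.15977704e-04,  9.89806011e-01,  1.42419782e-01, -5.98082517e-06]), 'wrist_force': array([ 0.38657051,  0.87491025, -0.03626407]), 'ft_torque': array([-0.03108102, -0.05521345, -0.02172552]), 'grip_force': 0.0, 'finger_gap': 0.08514025044236231}
```

View pics/side0.png

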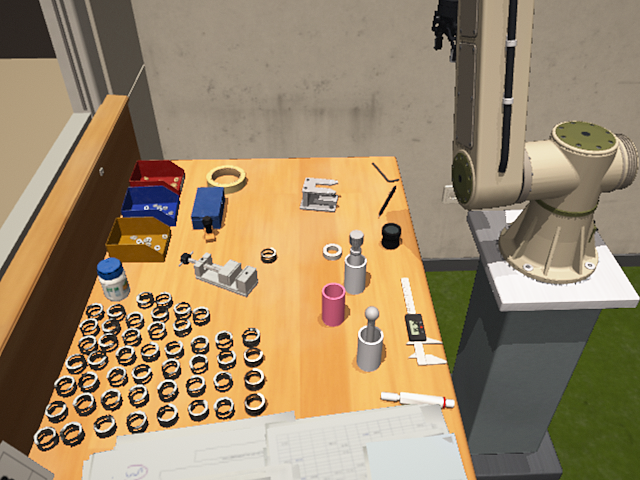

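View pics/top0.png

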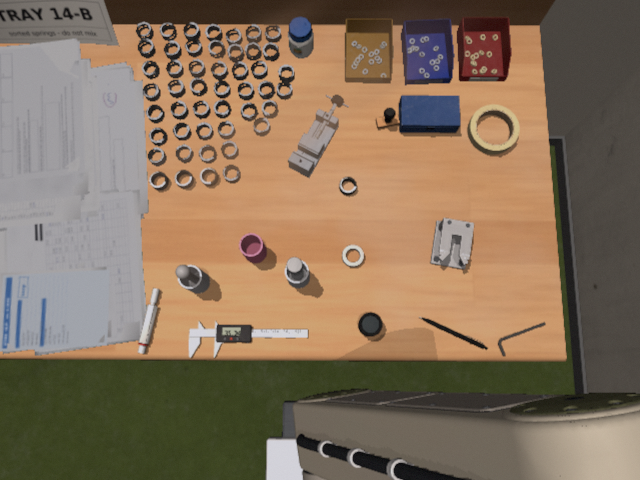

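Two upright candidates stand in grey tubes: one with a cylindrical knob at top (294,266) / side (357,240), and one with a ball at top (182,270) / side (372,313). The pink tube at top (252,248) is empty. The anchor is at top (453,243) / side (320,195), with its slot mouth facing down in the top picture, towards the robot. I choose the knob and check it in one crop.

```bash
python3 - <<'E'
from h import *
s=cam('side');t=cam('top')
a=cv2.resize(s['img'][220:300,290:390],None,fx=4,fy=4,interpolation=cv2.INTER_CUBIC)
b=cv2.resize(t['img'][235:295,265:345],None,fx=5,fy=5,interpolation=cv2.INTER_CUBIC)[:320,:400]
d=cv2.resize(t['img'][210:280,420:490],None,fx=4,fy=4,interpolation=cv2.INTER_CUBIC)
e=cv2.resize(s['img'][165:225,285:355],None,fx=4,fy=4,interpolation=cv2.INTER_CUBIC)
o=np.zeros((600,800,3),np.uint8)
o[:300,:400]=b[:300];o[:320,400:]=a;o[320:600,:280]=d;o[320:560,400:680]=e
cv2.imwrite('pics/crop.png',o[:,:,::-1])
print('knob top@.151',pix2plane(t,294,266,.151),'side',pix2plane(s,357,236,.151))
print('anchor fork',pix2plane(t,453,243,.056),pix2plane(s,320,185,.056))
for p in [(370,322,.049),(353,254,.014),(348,184,.019),(182,270,.14)]: print(p,pix2plane(t,*p))
E
```

```text
knob top@.151 [0.4566478  0.10463157 0.151     ] side [0.4585534  0.11433394 0.151     ]
anchor fork [ 0.51826593 -0.19602384  0.056     ] [ 0.52218106 -0.19890498  0.056     ]
(370, 322, 0.049) [ 0.36685211 -0.03491553  0.049     ]
(353, 254, 0.014) [ 0.5033762  -0.00530037  0.014     ]
(348, 184, 0.019) [0.64741853 0.00437112 0.019     ]
(182, 270, 0.14) [0.45024347 0.30266336 0.14      ]
```

View pics/crop.png

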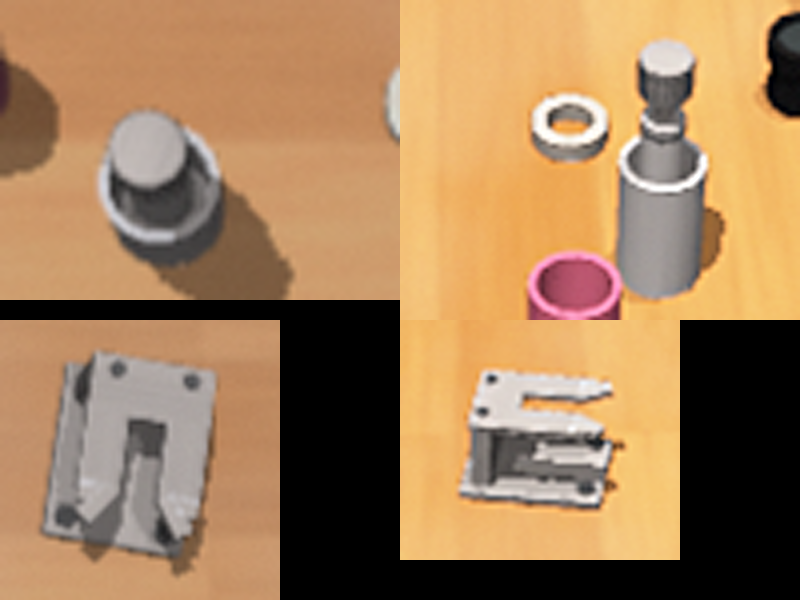

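The crop shows the cylindrical knob, its top face centred at top (294.8,264.6) / side (356.2,234.2), in a grey tube. The anchor's slot opens towards the robot. Next I fit the anchor's pose from its corners.

```bash
cat > fit.py <<'E'
from h import *
from scipy.optimize import least_squares
s=cam('side');t=cam('top')
P=lambda x,y,off,o:((x-o[0])/4+off[0],(y-o[1])/4+off[1])
T=lambda x,y:P(x,y,(420,210),(0,320))
S=lambda x,y:P(x,y,(285,165),(400,320))
top=[((.009,.009,.056),T(128,419)),((.009,-.009,.056),T(166,423)),((-.029,.009,.056),T(122,487)),
 ((-.045,.035,.008),T(42,532)),((.045,.035,.008),T(68,362))]
sd=[((-.045,.035,.008),S(603,500)),((.045,.035,.008),S(462,492)),((.009,-.009,.056),S(525,394)),((.009,.009,.056),S(522,407))]
def w(p,m):
    c,q=np.cos(p[2]),np.sin(p[2]);return [p[0]+c*m[0]-q*m[1],p[1]+q*m[0]+c*m[1],m[2]]
def res(p,L): return np.concatenate([np.subtract(proj(c,w(p,m)),uv) for c,l in L for m,uv in l])
for L in ([(t,top)],[(s,sd)],[(t,top),(s,sd)]):
    r=least_squares(res,[.5,-.2,0],args=(L,),loss='soft_l1');print(np.round(r.x,4),np.round(r.fun.reshape(-1,2),1).tolist())
p=r.x
def draw(c,x0,y0,n,k=8):
    im=cv2.resize(c['img'][y0:y0+n,x0:x0+n],None,fx=k,fy=k,interpolation=cv2.INTER_CUBIC)[:,:,::-1].copy()
    for poly in ([(-.029,.009,.056),(.009,.009,.056),(.009,-.009,.056),(-.029,-.009,.056)],[(-.045,.035,.008),(.045,.035,.008),(.045,-.035,.008),(-.045,-.035,.008),(-.045,.035,.008)],[(-.04,.03,.056),(.02,.03,.056)],[(-.04,-.03,.056),(.02,-.03,.056)]):
        q=np.array([[(a-x0+.5)*k,(b-y0+.5)*k] for a,b in [proj(c,w(p,m)) for m in poly]],np.int32)
        cv2.polylines(im,[q],False,(0,0,255),1)
    return im
cv2.imwrite('pics/fit.png',np.hstack([draw(t,428,212,50),draw(s,297,170,50)]))
# knob by both cams
r=least_squares(lambda x:np.concatenate([np.subtract(proj(t,[*x,.151]),(294.8,264.6)),np.subtract(proj(s,[*x,.151]),(356.2,234.2))]),[.45,.1]);print('knob',r.x,r.fun)
E
python3 fit.py
```

```text
[ 0.5253 -0.2029 -0.1692] [[0.4, -0.6], [0.2, 0.0], [-0.6, 1.5], [0.3, 0.1], [-0.2, -0.5]]
[ 0.5236 -0.1977 -0.1331] [[0.2, 0.1], [-0.2, -0.0], [-0.0, -0.5], [-0.0, 0.4]]
[ 0.5245 -0.2023 -0.1604] [[0.0, -0.2], [-0.2, 0.3], [-0.8, 1.9], [0.1, 0.6], [-0.8, -0.1], [-0.6, -0.8], [-0.9, -1.5], [-0.3, -1.5], [-0.5, -0.7]]
knob [0.45926274 0.10458424] [-0.74907755 -0.08014003  0.04540558 -1.34222293]
```

View pics/fit.png

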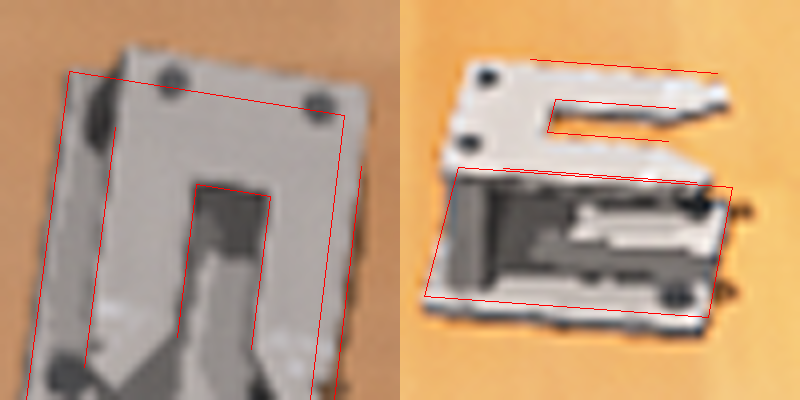

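The anchor seat is at about (0.5245,-0.202) with yaw about -9°, and the knob is at (0.459,0.1045). The overlay agrees to about 1 px. First I turn the tool so that its y lies along the slot.

```bash
python3 -m jog '[[-1,0,0,0,-7.16],[-1,0,0,0,-7.16],[-1,0,0,0,-7.16],[-1,0,0,0,-7.16],[-1,0,0,0,-7.16]]' 80
python3 -m jog '[[-1,0,0,0,-7.16],[-1,0,0,0,-7.16],[-1,0,0,0,-7.16],[-1,0,0,0,-7.16],[-1,0,0,0,0]]'
cat > go.py <<'E'
import sys
from h import *
from scipy.spatial.transform import Rotation as R
st=env.get_state();q=st['orientation'];M=R.from_quat([q[1],q[2],q[3],q[0]]).as_matrix()
if len(sys.argv)>3: print('tool shift',np.round(M.T@(np.array(list(map(float,sys.argv[1:4])))-st['tcp_pos']),4))
print('t',round(st['clock'],2),'tcp',st['tcp_pos'].round(4),'x',M[:,0].round(3),'z',M[:,2].round(3),'j',st['joint_pos'].round(2),'F',st['wrist_force'].round(1),'gap',round(st['finger_gap'],4),'grip',round(st['grip_force'],1))
E
python3 go.py .459 .1045 .25
```

```text
clock: 0.72
tcp_pos: [0.1621, -0.5517, 0.2422]
orientation: [-0.0, 0.897, 0.443, 0.0]
wrist_force: [0.2, -0.2, -0.7]
finger_gap: 0.0851
grip_force: 0.0
clock: 1.13
tcp_pos: [0.1621, -0.5517, 0.2422]
orientation: [-0.0, 0.76, 0.649, 0.0]
wrist_force: [-0.3, -0.3, -0.4]
finger_gap: 0.0853
grip_force: 0.0
tool shift [ 0.6946  0.1905 -0.0077]
t 1.13 tcp [ 0.1621 -0.5517  0.2422] x [0.157 0.988 0.   ] z [-0.  0. -1.] j [-1.42  0.31  0.05  1.3  -0.    0.3 ] F [-0.3 -0.3 -0.4] gap 0.0853 grip 0.0
```

```bash
python3 -m jog '[[-1,0.02,0.034,0,0],[-1,0.02,0.034,0,0],[-1,0.02,0.034,0,0],[-1,0.02,0.034,0,0],[-1,0.02,0.034,0,0]]'|head -2
python3 -m jog '[[-1,0.04,0,0,0],[-1,0.04,0,0,0],[-1,0.04,0,0,0],[-1,0.04,0,0,0],[-1,0.04,0,0,0]]'|head -2
python3 -m jog '[[-1,0.04,0,0,0],[-1,0.04,0,0,0],[-1,0.04,0,0,0],[-1,0.04,0,0,0],[-1,0.04,0,0,0]]'|head -2
python3 -m jog '[[-1,0.04,0,0,0],[-1,0.04,0,0,0],[-1,0.02,0,0,0],[-1,0,0,0,0]]'|head -2
python3 go.py .459 .1045 .21
```

```text
clock: 1.55
tcp_pos: [0.3473, -0.4793, 0.2424]
clock: 1.97
tcp_pos: [0.3778, -0.2808, 0.2421]
clock: 2.38
tcp_pos: [0.4096, -0.0834, 0.2426]
clock: 2.72
tcp_pos: [0.4257, 0.0169, 0.2425]
tool shift [0.0917 0.019  0.0326]
t 2.72 tcp [0.4257 0.0169 0.2425] x [0.158 0.987 0.001] z [ 0.001  0.001 -1.   ] j [-0.15  0.02 -0.3   1.24  0.    1.58] F [-0.2 -0.5 -0.3] gap 0.0854 grip 0.0
```

```bash
python3 -m jog '[[-1,0.03,0.006,0,0],[-1,0.03,0.006,0.01,0],[-1,0.03,0.006,0.011,0],[-1,0.002,0.001,0.011,0],[-1,0,0,0,0]]'|head -2
python3 go.py .459 .1045 .131
python3 - <<'E'
from h import *
s=cam('side');t=cam('top')
a=cv2.resize(s['img'][190:290,310:410],None,fx=4,fy=4,interpolation=cv2.INTER_CUBIC)
b=cv2.resize(t['img'][220:320,245:345],None,fx=4,fy=4,interpolation=cv2.INTER_CUBIC)
cv2.imwrite('pics/above.png',np.hstack([b,a])[:,:,::-1])
E
```

```text
clock: 3.13
tcp_pos: [0.4584, 0.102, 0.2082]
tool shift [0.0026 0.0004 0.0772]
t 3.13 tcp [0.4584 0.102  0.2082] x [ 0.16   0.987 -0.001] z [-0.003 -0.    -1.   ] j [ 0.05  0.13 -0.28  1.17 -0.    1.78] F [ 0.1  0.4 -0.6] gap 0.0855 grip 0.0
```

View pics/above.png

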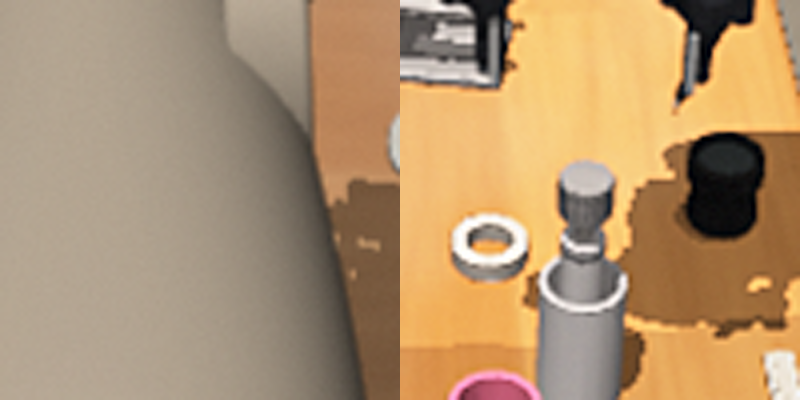

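The fingers (side crop x 490 and 690) straddle the knob (585). I descend, stop to check the force, then close.

```bash
python3 -m jog '[[-1,0.002,0,0.018,0],[-1,0.001,0,0.02,0],[-1,0,0,0.02,0],[-1,0,0,0.018,0],[-1,0,0,0,0]]'
python3 -m jog '[[0.5,0,0,0,0],[1,0,0,0,0],[1,0,0,0,0],[1,0,0,0,0],[1,0,0,0,0]]' 80
python3 -m jog '[[1,0,0,0,0],[1,0,0,0,0],[1,0,0,0,0]]' 80
python3 go.py
```

```text
clock: 3.65
tcp_pos: [0.4575, 0.1028, 0.1321]
orientation: [-0.001, 0.763, 0.647, -0.002]
wrist_force: [-1.2, 0.9, -1.0]
finger_gap: 0.085
grip_force: 0.0
clock: 4.07
tcp_pos: [0.4604, 0.1042, 0.1354]
orientation: [0.001, 0.762, 0.648, 0.001]
wrist_force: [-3.5, 0.3, 20.8]
finger_gap: 0.026
grip_force: 79.0
clock: 4.32
tcp_pos: [0.4604, 0.1043, 0.1356]
orientation: [0.001, 0.761, 0.648, 0.001]
wrist_force: [-1.1, 0.5, 6.2]
finger_gap: 0.0258
grip_force: 78.2
t 4.32 tcp [0.4604 0.1043 0.1356] x [0.159 0.987 0.   ] z [ 0.002 -0.    -1.   ] j [ 0.05  0.18 -0.4   0.99 -0.    1.78] F [-1.1  0.5  6.2] gap 0.0258 grip 78.2
```

```bash
python3 -m jog '[[1,0,0,-0.01,0],[1,0,0,-0.02,0],[1,0,0,-0.025,0],[1,0,0,-0.025,0],[1,0,0,-0.02,0]]' |head -4
python3 -m jog '[[1,0,0,-0.015,0],[1,0,0,0,0],[1,0,0,0,0]]'
python3 - <<'E'
from h import *
s=cam('side')
a=cv2.resize(s['img'][150:300,290:430],None,fx=4,fy=4,interpolation=cv2.INTER_CUBIC)
cv2.imwrite('pics/lift.png',a[:,:,::-1])
E
python3 go.py
```

```text
clock: 4.73
tcp_pos: [0.4597, 0.1043, 0.2367]
orientation: [0.0, 0.761, 0.648, 0.0]
wrist_force: [0.8, 0.5, -1.6]
clock: 4.98
tcp_pos: [0.4601, 0.1043, 0.2501]
orientation: [0.001, 0.761, 0.648, 0.001]
wrist_force: [-0.9, -0.3, -1.8]
finger_gap: 0.0258
grip_force: 78.9
t 5.03 tcp [0.4594 0.1042 0.249 ] x [ 0.16   0.987 -0.   ] z [-0. -0. -1.] j [ 0.05  0.11 -0.19  1.27 -0.    1.78] F [-0.3  0.4 -2.1] gap 0.0261 grip 78.9
```

View pics/lift.png

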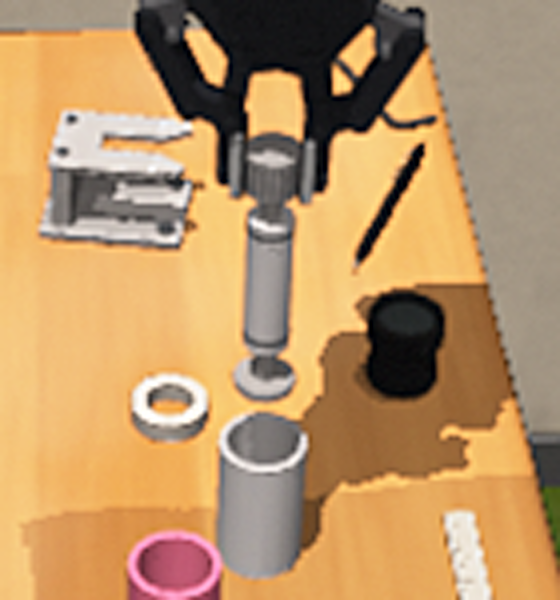

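Lifted clear and upright, with the foot bottom at side px about (356,247.5). I move in front of the slot mouth and measure the foot there.

```bash
python3 - <<'E'
from h import *
s=cam('side')
# solve x,z at y=.1045 for foot bottom centre
from scipy.optimize import fsolve
print(fsolve(lambda p:np.subtract(proj(s,[p[0],.1045,p[1]]),(356.2,247.3)),[.46,.12]))
E
python3 go.py .4405 -.189 .249
```

```text
[0.45793455 0.1125893 ]
tool shift [-0.2924  0.0286 -0.0006]
t 5.08 tcp [0.459  0.1042 0.2483] x [ 0.16   0.987 -0.   ] z [-0.002 -0.    -1.   ] j [ 0.05  0.11 -0.2   1.27 -0.    1.78] F [-0.   0.9 -1.1] gap 0.0258 grip 78.9
```

```bash
python3 -m jog '[[1,-0.01,0,0,0],[1,-0.025,0.005,0,0],[1,-0.035,0.005,0,0],[1,-0.035,0.005,0,0],[1,-0.035,0.005,0,0]]' |head -2
python3 -m jog '[[1,-0.035,0.005,0,0],[1,-0.035,0.003,0,0],[1,-0.035,0,0,0],[1,-0.03,0,0,0],[1,-0.018,0,0,0]]' |head -2
python3 -m jog '[[1,0,0,0.01,0],[1,0,0,0.02,0],[1,0,0,0.02,0],[1,0,0,0.01,0],[1,0,0,0,0]]' |head -2
python3 -m jog '[[1,0,0,0.01,0],[1,0,0,0.01,0],[1,0,0,0,0],[1,0,0,0,0]]' |head -2
python3 go.py
python3 - <<'E'
from h import *
s=cam('side');t=cam('top')
a=cv2.resize(s['img'][140:230,285:385],None,fx=8,fy=8,interpolation=cv2.INTER_CUBIC)[:600]
cv2.imwrite('pics/mouth.png',a[:,:,::-1])
save(t,'mt.png')
E
```

```text
clock: 5.5
tcp_pos: [0.4559, -0.0387, 0.2482]
clock: 5.92
tcp_pos: [0.4389, -0.1926, 0.248]
clock: 6.33
tcp_pos: [0.4382, -0.188, 0.186]
clock: 6.67
tcp_pos: [0.4403, -0.1892, 0.169]
t 6.67 tcp [ 0.4403 -0.1892  0.169 ] x [0.159 0.987 0.   ] z [-0.001  0.    -1.   ] j [-0.57  0.17 -0.33  1.08 -0.    1.16] F [-0.  -0.2 -1.5] gap 0.0261 grip 78.9
```

View pics/mouth.png

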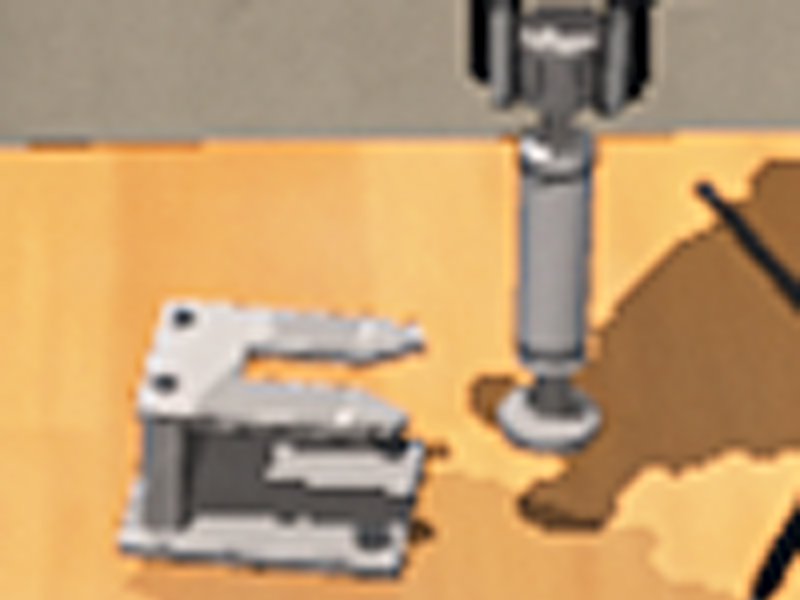

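The foot's top disc is centred at crop (550,409), i.e. px (353.7,191.1), level with the fork gap and in front of the mouth. I compute its position in anchor coordinates from the side camera only, since the anchor's side fit has the same bias.

```bash
python3 - <<'E'
from h import *
from scipy.optimize import least_squares
s=cam('side')
L=lambda x,y:(285+x/8-.5,140+y/8-.5)
foot=L(550,409)
an=[((-.045,.035,.008),L(397,557)),((.045,.035,.008),L(123,545)),((.009,-.009,.056),L(250,349)),((.009,.009,.056),L(240,378))]
def w(p,m):
    c,q=np.cos(p[2]),np.sin(p[2]);return [p[0]+c*m[0]-q*m[1],p[1]+q*m[0]+c*m[1],m[2]]
r=least_squares(lambda p:np.concatenate([np.subtract(proj(s,w([p[0],p[1],-.157],m)),uv) for m,uv in an]),[.52,-.2]);print(r.x,r.fun.round(1))
for z in(.041,.0435,.046):
    P=pix2plane(s,*foot,z);d=P[:2]-r.x
    c,q=np.cos(-.157),np.sin(-.157);print(z,P.round(4),'anchor xy',np.round([c*d[0]+q*d[1],-q*d[0]+c*d[1]],4))
# fork tip/plate visible check: barrel bottom
print(pix2plane(s,*L(551,360),.065))
E
```

```text
[ 0.52553902 -0.19939977] [ 0.7  0.8 -0.6 -0.3 -0.2 -0.5  0.1 -0. ]
0.041 [ 0.4387 -0.1928  0.041 ] anchor xy [-0.0868 -0.007 ]
0.0435 [ 0.439  -0.1893  0.0435] anchor xy [-0.087  -0.0036]
0.046 [ 0.4394 -0.1858  0.046 ] anchor xy [-0.0872 -0.0001]
[ 0.4397627  -0.18532863  0.065     ]
```

```bash
python3 -m jog '[[1,0.001,0.01,0.0015,0],[1,0,0.012,0,0],[1,0,0.012,0,0],[1,0,0.01,0,0],[1,0,0,0,0]]' |sed -n '1,2p;4p'
python3 -m jog '[[1,0,0.006,0,0],[1,0,0.006,0,0],[1,0,0.006,0,0],[1,0,0,0,0]]'|sed -n '1,2p;4p'
python3 - <<'E'
from h import *
s=cam('side')
a=cv2.resize(s['img'][140:215,285:385],None,fx=8,fy=8,interpolation=cv2.INTER_CUBIC)
cv2.imwrite('pics/ins.png',a[:,:,::-1])
E
python3 go.py
```

```text
clock: 7.23
tcp_pos: [0.4867, -0.1963, 0.1681]
wrist_force: [0.8, -0.1, -2.0]
clock: 7.57
tcp_pos: [0.503, -0.1988, 0.1678]
wrist_force: [-0.2, 0.7, -1.1]
t 7.62 tcp [ 0.5023 -0.1986  0.1678] x [ 0.159  0.987 -0.   ] z [ 0. -0. -1.] j [-0.53  0.28 -0.19  1.11 -0.    1.21] F [ 0.1  0.1 -1.4] gap 0.0259 grip 79.0
```

View pics/ins.png

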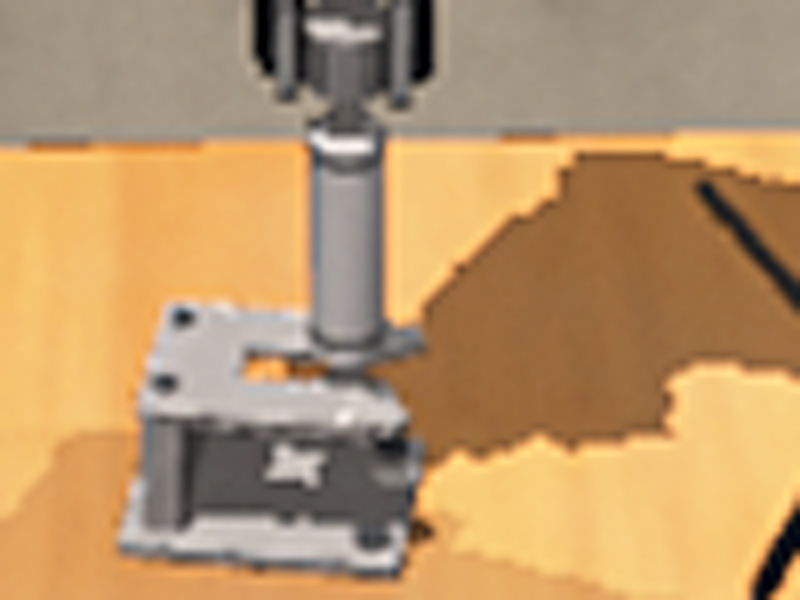

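The neck is in the slot (crop 346,370) with no contact force; the inner end is at crop x about 245, roughly 23 mm farther. I go on in.

```bash
python3 -m jog '[[1,0,0.006,0,0],[1,0,0.006,0,0],[1,0,0.006,0,0],[1,0,0.004,0,0],[1,0,0,0,0]]'|sed -n '1,2p;4p'
python3 -m jog '[[1,0,0.0015,0,0],[1,0,0,0,0],[1,0,0,0,0]]'|sed -n '1,2p;4p'
python3 go.py
python3 - <<'E'
from h import *
s=cam('side')
a=cv2.resize(s['img'][140:215,285:385],None,fx=8,fy=8,interpolation=cv2.INTER_CUBIC)
cv2.imwrite('pics/ins2.png',a[:,:,::-1])
E
```

```text
clock: 8.03
tcp_pos: [0.5246, -0.2022, 0.1678]
wrist_force: [-0.1, -0.6, -2.0]
clock: 8.28
tcp_pos: [0.5249, -0.2021, 0.1677]
wrist_force: [-0.5, 0.3, -0.6]
t 8.28 tcp [ 0.5249 -0.2021  0.1677] x [0.16  0.987 0.   ] z [-0.  0. -1.] j [-0.51  0.32 -0.13  1.12 -0.    1.22] F [-0.5  0.3 -0.6] gap 0.0256 grip 79.0
```

View pics/ins2.png

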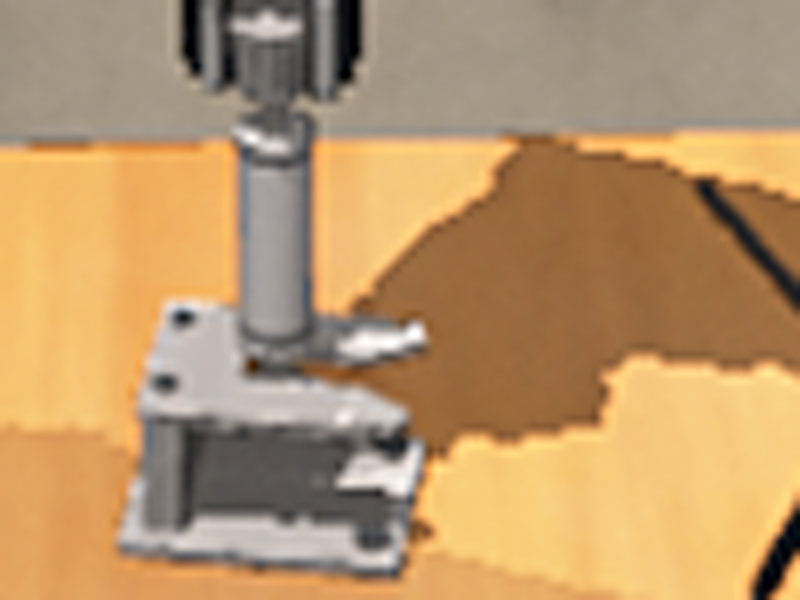

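Nearly at the inner end (neck at crop x 273, end at 243). I go 2 mm farther, then rise in small steps watching the force for foot contact.

```bash
python3 -m jog '[[1,0,0.002,0,0],[1,0,0,0,0],[1,0,0,0,0],[1,0,0,0,0]]'|sed -n '1,2p;4p'
for i in 1 2 3 4 5; do python3 -m jog '[[1,0,0,-0.002,0],[1,0,0,0,0],[1,0,0,0,0]]'|sed -n '2p;4p'; done
python3 go.py
```

```text
clock: 8.67
tcp_pos: [0.527, -0.2025, 0.1679]
wrist_force: [-0.3, -0.3, -0.7]
tcp_pos: [0.5272, -0.2026, 0.17]
wrist_force: [0.5, 0.3, -1.3]
tcp_pos: [0.5271, -0.2026, 0.172]
wrist_force: [-0.3, 0.5, -1.7]
tcp_pos: [0.5269, -0.2024, 0.1736]
wrist_force: [-0.6, 0.5, -2.6]
tcp_pos: [0.5268, -0.2024, 0.1756]
wrist_force: [0.2, -0.5, -4.3]
tcp_pos: [0.5269, -0.2024, 0.1777]
wrist_force: [-0.4, 1.2, -3.6]
t 9.92 tcp [ 0.5269 -0.2024  0.1777] x [ 0.16   0.987 -0.   ] z [-0.  0. -1.] j [-0.51  0.32 -0.11  1.15 -0.    1.22] F [-0.4  1.2 -3.6] gap 0.0258 grip 78.8
```

```bash
for i in 1 2 3 4 5 6; do python3 -m jog '[[1,0,0,-0.002,0],[1,0,0,-0.002,0],[1,0,0,0,0],[1,0,0,0,0]]'|sed -n '2p;4p'; done
python3 - <<'E'
from h import *
s=cam('side')
F=[env.get_state()['wrist_force'][2]]
a=cv2.resize(s['img'][110:185,285:385],None,fx=8,fy=8,interpolation=cv2.INTER_CUBIC)
cv2.imwrite('pics/pull.png',a[:,:,::-1])
E
python3 go.py
```

```text
tcp_pos: [0.5269, -0.2025, 0.1818]
wrist_force: [-0.3, 0.2, -5.2]
tcp_pos: [0.5269, -0.2025, 0.1858]
wrist_force: [-1.0, -0.8, -6.8]
tcp_pos: [0.527, -0.2025, 0.1899]
wrist_force: [-1.0, 0.4, -5.8]
tcp_pos: [0.527, -0.2025, 0.1939]
wrist_force: [-0.6, -0.3, -6.6]
tcp_pos: [0.527, -0.2025, 0.1979]
wrist_force: [0.2, 0.4, -8.1]
tcp_pos: [0.527, -0.2025, 0.2019]
wrist_force: [-0.5, 0.3, -8.3]
t 11.97 tcp [ 0.527  -0.2025  0.2018] x [ 0.16   0.987 -0.   ] z [-0. -0. -1.] j [-0.51  0.31 -0.06  1.2  -0.    1.22] F [-0.8 -0.1 -8.9] gap 0.0259 grip 79.0
```

View pics/pull.png

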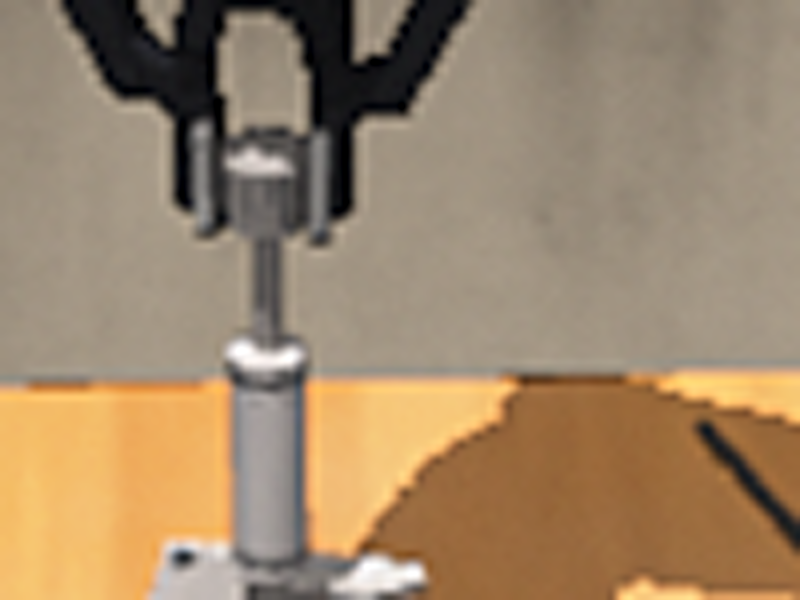

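The rod is now visibly out: knob bottom at crop (265,237), barrel mouth at (265,340), mark ring not yet at the mouth. I compare with the earlier frame by template matching to measure the pull.

```bash
cat > m.py <<'E'
from h import *
s=cam('side')
def up(y0): return cv2.resize(s['img'][y0:y0+75,285:385],None,fx=8,fy=8,interpolation=cv2.INTER_CUBIC)[:,:,::-1]
def m(A,B,x0,x1,y0,y1,sr):
    t=A[y0:y1,x0:x1];x,y,X,Y=sr;R=cv2.matchTemplate(B[y:Y,x:X].copy(),t.copy(),cv2.TM_CCOEFF_NORMED);_,v,_,l=cv2.minMaxLoc(R);return (l[0]+x-x0)/8,(l[1]+y-y0)/8,round(v,2)
A=cv2.imread('pics/ins2.png')
B=up(110); z1=env.get_state()['tcp_pos'][2]
k=m(A,B,238,302,12,98,(200,0,340,320)); b=m(A,B,230,316,110,180,(200,250,340,450))
print('knob',k,'barrel',b,'(add -30 to dv)')
p=lambda z,e=0:proj(s,[.526,-.202,z])[1]
from scipy.optimize import brentq
kz0=.1677+.0035; mz0=kz0-.027
f0=lambda z0,d:brentq(lambda z:p(z)-(p(z0)+d-30),0,.4)-z0
print('knob up',f0(kz0,k[1]),'tcp says',z1-.1677,'barrel up',f0(mz0,b[1]),'pull',f0(kz0,k[1])-f0(mz0,b[1]))
E
python3 m.py
```

```text
knob (-1.25, 17.125, 0.95) barrel (-0.625, 27.375, 0.65) (add -30 to dv)
knob up 0.03474411387809495 tcp says 0.034031538068687306 barrel up 0.007360275298286256 pull 0.027383838579808695
```

Pull is about 27.5 mm (knob up 34 mm, barrel up 6–7 mm). I go 12 mm more and check.

```bash
python3 -m jog '[[1,0,0,-0.003,0],[1,0,0,-0.003,0],[1,0,0,-0.003,0],[1,0,0,-0.003,0],[1,0,0,0,0]]'|sed -n '2p;4p'
python3 -m jog '[[1,0,0,0,0],[1,0,0,0,0],[1,0,0,0,0]]'|sed -n '2p;4p'
python3 m.py
python3 - <<'E'
from h import *
F=[]
for i in range(10): s=cam('side');F.append(env.get_state()['wrist_force'])
print(np.mean(F,0),env.get_state()['grip_force'])
a=cv2.resize(s['img'][110:172,295:345],None,fx=12,fy=9.6,interpolation=cv2.INTER_CUBIC)
cv2.imwrite('pics/mark.png',a[:,:,::-1])
E
```

```text
tcp_pos: [0.527, -0.2025, 0.2144]
wrist_force: [-0.5, 0.6, -10.5]
tcp_pos: [0.527, -0.2025, 0.2136]
wrist_force: [0.2, -0.2, -11.0]
knob (-1.0, 12.5, 0.93) barrel (-0.625, 27.5, 0.59) (add -30 to dv)
knob up 0.04694938224759834 tcp says 0.045918319571708 barrel up 0.007010927339147682 pull 0.03993845490845066
[ -0.26069358   0.41414804 -10.78222414] 79.18112754821777
```

View pics/mark.png

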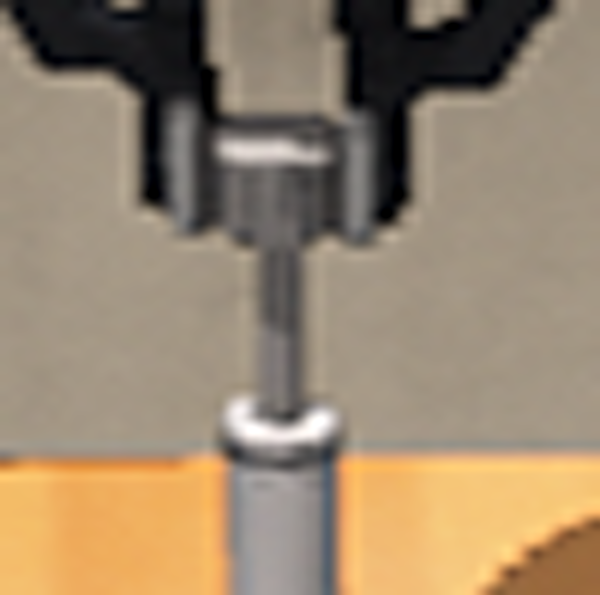

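The dark ring stands at the barrel mouth (crop 282,415). The image says 39.9 mm, and the mean force of 10.8 N fits the spring at the mark plus the knob's weight. It holds steady, so I hand in.

```bash
python3 go.py; python3 -c "
from workcell import env
print(env.hand_in())"
```

```text
t 13.23 tcp [ 0.527  -0.2025  0.2137] x [ 0.16   0.987 -0.   ] z [-0.  0. -1.] j [-0.51  0.3  -0.04  1.23 -0.    1.22] F [ -1.1   0.4 -10.7] gap 0.0258 grip 79.2
the job is handed in; nothing more can be done
None
```

I handed the job in at 13.2 s with the gauge's foot caught under the fork and the rod held at about 40 mm of pull (39.9 mm from the image, 10.8 N at the wrist); the hand-in returned no verdict.

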